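# Load the curing tray and set its cover ajar on the prop

### The arm

A 7-joint arm with a two-finger parallel gripper is mounted at the origin on the work surface. World frame = base frame: x ahead of the robot, y to its left, z up, the work surface at z = 0. Lengths are in m, angles in rad, forces in N, time in s.
With the tool pointing down it reaches from about 0.425 to 0.875 m from the base axis. Payload 4.7 kg.
Tool frame: the origin (TCP) lies on the centre line of the jaws, within the pads' length; the fingertips stand 17 mm ahead of it and the grasp point (between the pads) lies 2 mm behind it; z points along the fingers, y is the line along which they close (so a half turn about z gives the same grasp; the last joint's range is limited). The gripper opens to 85 mm and grips with 20 to 120 N. Pads are 22 mm wide; open, the fingers measure 114 mm over their backs; the gripper's body (76 mm by 85 mm) begins 54 mm behind the grasp point. The pads swing forward as they close: fully open they stand 13 mm farther back than shut.
Start: joints at [1.147, 0.321, -0.07, 1.45, 0.023, 1.371, -0.057], TCP at [0.276, -0.589, 0.248] pointing down, gripper open.
Joint ranges: [-2.86, 2.86], [-0.3, 2.09], [-1.38, 1.24], [0.06, 2.45], [-1.56, 4.7], [0.09, 2.05], [-2.69, 2.69]. Speed limits (rad/s): [2.57, 2.57, 3.14, 3.14, 3.14, 3.14, 3.14].

### API

Orientations are given as [roll, pitch, yaw] about the fixed x, y, z axes, in that order (R = Rz(yaw) Ry(pitch) Rx(roll)).
In Python, from plant import manip gives the robot as it stands.
- The arm moves only by the tool arm_command, never from a script. Its argument "motion" is a list of rows, each a list of 2 entries, a list of its own where there are three numbers: the shift along the tool's x, y, z in m, then the turn about the tool's z in degrees. A call has 1 to 20 rows; each row is the pose to reach, as a shift and turn from the pose commanded when the call began, along the tool's axes at that moment; what a row does not reach only later rows make up. A row lasts 1/12 s, in which the tool goes at most 41.7 mm and 7.16 degrees, less where a joint would pass 70% of its speed; a pose out of reach is approached as far as the arm can. A call with a gripper value outside its range is refused whole. "hand" is the finger opening in m, from 0 to 0.0854, set as the call begins (left out, the last holds). The fingers move at their own pace and stop on an object; "grip_force" is the grip in N (left out, the last holds). Time passes only in rows, so rows that repeat a pose let the fingers close. It gives the time, the measured TCP pose, the force, the opening and the grip force at its end, in the units of the state.
- manip.read_state(): the state, without advancing time (a new reading comes with each control period).
- manip.grab_frame(name): name is "side" or "top" or "wrist"; returns a dict with "color" (480x640x3 uint8, red, green, blue), "range_z" (480x640 float32, m along the optical axis (not along the pixel's ray), 0 where there is no reading), "mtx" (3x3 intrinsics, pixels), "eye" and "orientation" of the camera in the world; the wrist camera has in their place "tool_from_camera" (4x4, takes a point from camera to tool coordinates, whose origin is the TCP and whose axes are the flange's). Camera axes: x right, y up, looking along -z (the intrinsics and any distortion apply to the point x, -y, -z); pixel columns grow to the right and rows downward; lengths in m; the calibration is good to about 2 mm. A picture is of the moment at which its call begins: read the wrist's pose just before it.
- manip.hand_in(): hands the job in; it is judged then, once.
Trained networks look in a picture, given as the dict that the camera call returned (one of the last four; its "shot" number tells which), for a name from the list of things; names that differ only in an ending like _2 or _b are one class to them, and where a whole thing is asked for, a point or a joint stands for the part that bears it (a point fixed in the world has none). Each returns a list of dicts, best first, with "conf" (0 to 1); they miss things now and then, are a little off and sometimes report something else, mostly with a low value. They report only what shows in the picture. A call takes as long as a camera call. They do not tell look-alikes from the thing itself.
- manip.look_for(target, picture): "rect" ([left, top, right, bottom] in pixels, round what is visible of it).
- manip.pinpoint(target, picture): "pixel" ([column, row] in pixels: a listed point, or the origin of a listed thing).
The state is a dict: "time": time; "qpos": joint angles; "dq": joint speeds; "joint_torque": joint torques, N m; "eef_pos": TCP position; "orientation": TCP orientation; "wrist_force": force on the tool from outside, world axes, zero at the start; "torque": the same for the moment, N m; "gripper_width": finger opening in m; "gripper_force": force on a finger pad.
Only numpy, scipy, OpenCV 4.12 (cv2) and the standard library are available. Lean on these libraries where they do the work, as an engineer would, in place of code of your own. Each camera call takes 0.05 s, during which the arm holds its last target. There are 200 camera calls.

### The job

Fold the curing tray's stiff cover right back against its stop, lay the brass medal plaque flat in the tray's large well, then stand the taller of the two brass props upright in the small front pocket. Finally fold the cover down until you feel it rest on the prop, and leave it resting there, ajar. Leave the shorter prop and the other things on the bench where they are.

Things in the scene. Friction and masses are not known exactly. Their poses are not given: they have to be found in the camera images.
- tray: fixed shallow grey steel tray, 150 (x) x 250 (y) x 30 mm high, origin at the centre of its underside on the bench, x points to its far, hinged side, y to its left seen from the robot, z up. Floor 6 mm thick, walls 6 mm thick. Right of a dividing wall is the large well; at the front left is the small pocket; behind the pocket a raised deck 28 mm high.
- tray_well (a point): middle of the large well (tray x = 0, y = -35 mm), on its floor (6 mm above the bench). The well is 138 (x) x 168 (y) mm inside, 24 mm deep. Axes as the tray's.
- tray_pocket (a point): middle of the small square pocket at the tray's front left (tray x = -37, y = +87 mm), on its floor (6 mm above the bench). 64 x 64 mm inside, 24 mm deep at its walls. It lies 115 mm in front of the hinge line.
- cover (a joint): angle in rad of the tray's aluminium cover (plate 150 x 250 x 6 mm, 350 g) about the hinge on the tray's far rim: 0 is shut on the tray, it grows as the front edge rises and goes over away from the robot, 1.83 is the open stop. The hinge is stiff (about 0.6 N m of friction): the cover stays where it is left; moving it takes about 2 to 5 N at the bar.
- cover_hinge (a point): point on the hinge line, midway along it, 78 mm behind the tray's centre (tray x = +78 mm) and 31 mm above the bench; turns with the cover. Its y runs along the hinge (tray's y); its x-y plane is the underside of the cover, z pointing out of the cover's upper face, -x towards the cover's front edge.
- cover_bar (a point): centre of the cover's handle bar: a round steel bar 12 mm thick parallel to the hinge, 195 mm from the hinge line and 45 mm beyond the cover's front edge, in the cover's plane (3 mm above its underside). Held by two struts 106 mm apart, so that a gripper can pinch it between them from above at every cover angle; it can turn between the pads.
- plaque: flat brass plaque with three round medals struck in a row, 120 (x) x 46 (y) x 14 mm (medals stand 2 mm proud), about 0.48 to 0.72 kg; origin at the centre of its underside, z up, x along its length.
- tall_prop: the taller turned brass prop, 70 mm high, about 350 g: round foot 50 mm across and 10 mm high, round stem 30 mm across with a domed (hemispherical) top. Origin at the centre of its foot's underside, z up along the stem.
- tall_prop_dome (a point): centre of the tall prop's domed top (radius 15 mm), 55 mm above its underside.
- short_prop: the shorter prop, same shape and thickness but 45 mm high; not needed. Origin at the centre of its underside.
- jar_a: glass enamel jar, 60 mm across, 75 mm high, bystander; origin at the centre of its underside.
- jar_b: another such jar, bystander.
- mug: white mug, 76 mm across, 90 mm high, bystander; origin at the centre of its underside.
- syringe: enamel syringe lying flat, about 125 mm long, 24 mm thick, bystander; origin under its middle.
- brush: brush lying flat on the bench, bystander; origin at its underside.
- medals: two round brass medals 64 mm across, stacked, 10 mm high, bystander; origin at the centre of the underside.
Mind the look-alikes: they are no part of the job. What is shaped like the plaque but turquoise is not meant. Leave any green look-alike of the tall_prop alone.

How it is judged:
On the way, in this order (a step that is already met when the one before it is completed fails the run):
1. the cover is folded right back (over 1.72 rad, stop at 1.83) (value of joint cover above 1.72 rad), for 0.1 s.
2. the plaque lies flat on the floor of the large well, let go (x of plaque in the frame of tray_well between -0.06 and 0.06 m and y of plaque in the frame of tray_well between -0.075 and 0.075 m and z of plaque in the frame of tray_well between -0.004 and 0.004 m and angle between plaque's own z axis and vertical below 0.07 rad and contact force between plaque and the fingers below 0.1 N and linear speed of plaque below 0.02 m/s), for 0.2 s.
3. the tall prop stands upright on the floor of the pocket, let go (horizontal distance between tall_prop and tray_pocket below 0.014 m and z of tall_prop in the frame of tray_pocket between -0.004 and 0.004 m and angle between tall_prop's own z axis and vertical below 0.07 rad and contact force between tall_prop and the fingers below 0.1 N and linear speed of tall_prop below 0.02 m/s), for 0.2 s.
4. the cover bears on the tall prop's dome with at least 0.5 N (contact force between cover and tall_prop above 0.5 N), for 0.1 s.
At the end, for the whole second after the job is handed in: The plaque lies flat (within 4 degrees) on the floor of the large well, the tall prop stands upright (within 4 degrees) on the floor of the pocket, within 14 mm of its middle, and the cover's underside rests on the prop's dome (gap under 4.5 mm); all at rest (x of plaque in the frame of tray_well between -0.06 and 0.06 m and y of plaque in the frame of tray_well between -0.075 and 0.075 m and z of plaque in the frame of tray_well between -0.004 and 0.004 m and angle between each of plaque, tall_prop's own z axis and vertical below 0.07 rad and horizontal distance between tall_prop and tray_pocket below 0.014 m and z of tall_prop in the frame of tray_pocket between -0.004 and 0.004 m and z of tall_prop_dome in the frame of cover_hinge between -0.0195 and -0.011 m and linear speed of each of plaque, tall_prop below 0.02 m/s and velocity of joint cover between -0.03 and 0.03 rad/s); the robot touches nothing.
It fails at once if the short prop or another bystander on the bench is moved more than 30 mm (distance of any of short_prop, jar_a, jar_b, mug, syringe, brush, medals from where it was at the start of the episode above 0.03 m).
It also fails if it takes over 72 s, if anything falls off the work surface, if the arm or the gripper's body presses on something with over 40 N, if the wrist force passes 120 N, or if a joint passes its speed limit or range.

## Working session

There is one attempt and no reset: what is moved stays moved. The work goes in short steps, Python scripts to look and compute and a tool call to move; the robot and the scene stay as the last step left them, time stands still between calls to the robot, and variables do not carry over. Pictures are saved under pics/ and viewed, at most 10 in all, crops included, and the job is handed in when it is done.

Besides the shell and the picture viewer there is one more tool, called after "Call:" as name(argument=value, ...), one argument or row to a line, values as JSON. arm_command: Moves the arm, as the interface text tells. Its arguments: {"type":"object","properties":{"motion":{"type":"array","items":{"type":"array"}},"hand":{"type":"number"},"grip_force":{"type":"number"}},"required":["motion"]}

```bash
ls; mkdir -p pics
cat > h.py <<'E'
import numpy as np,cv2
from scipy.spatial.transform import Rotation as R
from plant import manip
def rot(o):
    o=np.array(o,float)
    if o.shape==(3,3): return o
    return R.from_euler('xyz',o).as_matrix() if o.size==3 else R.from_quat(o).as_matrix()
def shot(n):
    s=manip.read_state(); f=manip.grab_frame(n)
    if n=='wrist':
        T=np.eye(4);T[:3,:3]=rot(s['orientation']);T[:3,3]=s['eef_pos'];T=T@np.array(f['tool_from_camera'])
    else:
        T=np.eye(4);T[:3,:3]=rot(f['orientation']);T[:3,3]=f['eye']
    f['T']=T;return f
def ray(f,px):
    K=np.array(f['mtx']);d=np.linalg.inv(K)@[px[0],px[1],1]
    return f['T'][:3,3],f['T'][:3,:3]@(d*[1,-1,-1])
def atdepth(f,px,r=2):
    u,v=int(round(px[0])),int(round(px[1]));z=f['range_z'][max(v-r,0):v+r+1,max(u-r,0):u+r+1];z=z[z>0]
    if not len(z): return np.full(3,np.nan)
    o,d=ray(f,px);return o+d*np.median(z)
def atz(f,px,z):
    o,d=ray(f,px);return o+d*(z-o[2])/d[2]
def cloud(f):
    v,u=np.mgrid[:480,:640];K=np.array(f['mtx']);z=f['range_z']
    p=np.stack([(u-K[0,2])/K[0,0]*z,-(v-K[1,2])/K[1,1]*z,-z],-1)
    return p@f['T'][:3,:3].T+f['T'][:3,3]
E
python3 - <<'E'
from h import *
np.set_printoptions(precision=4,suppress=True)
print(manip.read_state())
for n in('top','side'):
    f=shot(n);cv2.imwrite(f'pics/{n}0.png',f['color'][:,:,::-1])
    print(n,[k for k in f],f.get('eye'),f.get('orientation'),f['mtx'])
    for t in('tray_well','tray_pocket','cover_hinge','cover_bar','plaque','tall_prop','tall_prop_dome','short_prop','jar_a','mug','syringe','brush','medals'):
        for q in manip.pinpoint(t,f)[:3]: print(t,np.round(q['pixel'],1),round(q['conf'],2),atdepth(f,q['pixel']))
E
```

```text
pics
{'time': 0.0, 'qpos': array([ 1.1471,  0.3218, -0.0701,  1.4517,  0.0226,  1.3708, -0.0569]), 'dq': array([-0.0004,  0.0005, -0.0015, -0.0002, -0.0014, -0.0024,  0.0006]), 'joint_torque': array([  0.001 , -49.3577,  -0.3817, -31.4336,   0.0129,   0.0116,
         0.    ]), 'eef_pos': array([ 0.2753, -0.5883,  0.2472]), 'orientation': array([-3.1397,  0.0001,  0.4378]), 'wrist_force': array([-0.1968, -0.8768,  0.2368]), 'torque': array([ 0.0143, -0.019 ,  0.0481]), 'gripper_force': 0.0, 'gripper_width': 0.08553461314433301}
top ['color', 'range_z', 'mtx', 'eye', 'orientation', 'shot', 'T'] [0.4652 0.0267 1.1858] [ 0.085  -0.0244 -1.588 ] [[503.8967   0.     322.781 ]
 [  0.     503.8967 232.7366]
 [  0.       0.       1.    ]]
tray_pocket [291.7 255.8] 0.7 [0.5091 0.067  0.0846]
cover_hinge [455.6 280.3] 0.65 [ 0.4492 -0.3006  0.051 ]
cover_hinge [319.8 196.4] 0.61 [0.6523 0.0017 0.0016]
cover_hinge [469.8 213.5] 0.26 [ 0.6039 -0.3486  0.0221]
cover_bar [334.3 274.9] 0.76 [ 0.466  -0.0241  0.1094]
plaque [222.7 210.8] 0.95 [0.6192 0.2287 0.0158]
plaque [189.6 351.1] 0.84 [0.2993 
[... 1540 characters left out ...]
147]
tall_prop [295.8 392.8] 0.84 [ 0.4402 -0.3306  0.0197]
tall_prop [296.8 441.2] 0.82 [ 0.4231 -0.4209  0.012 ]
tall_prop_dome [298.  375.7] 0.78 [ 0.4466 -0.3237  0.0679]
tall_prop_dome [433.7 348.3] 0.67 [ 0.7248 -0.3092  0.0446]
tall_prop_dome [297.  422.6] 0.6 [ 0.4258 -0.4134  0.068 ]
short_prop [384.3 393.7] 0.98 [ 0.6004 -0.377   0.0341]
jar_a [342.3 171.4] 0.95 [0.7097 0.319  0.0134]
jar_a [435.4 347.9] 0.71 [ 0.728  -0.3096  0.0455]
mug [407.5 257.8] 0.55 [ 0.7631 -0.0574  0.0364]
syringe [237.  327.1] 0.77 [ 0.3508 -0.1502  0.0149]
syringe [320.5 263.5] 0.63 [ 0.5511 -0.0691  0.0798]
brush [218.7 241.8] 0.74 [0.3402 0.1138 0.0142]
medals [296.4 164.8] 0.62 [0.5901 0.3792 0.0117]
```

Run:
```python
import cv2,numpy as np
a=cv2.imread('pics/top0.png');b=cv2.imread('pics/side0.png')
cv2.imwrite('pics/top0b.png',cv2.resize(a[90:430,110:560],(794,600),interpolation=cv2.INTER_CUBIC))
```

```text
(no output)
```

View pics/top0b.png

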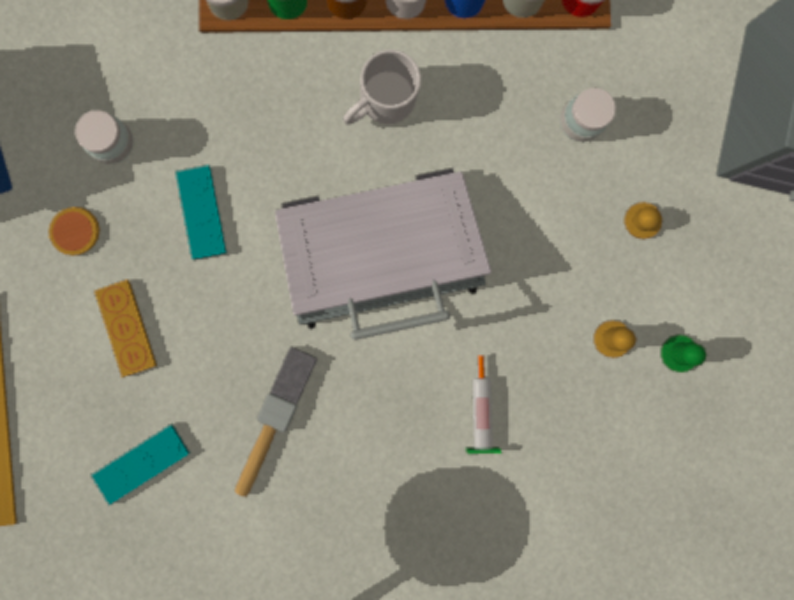

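View pics/side0.png

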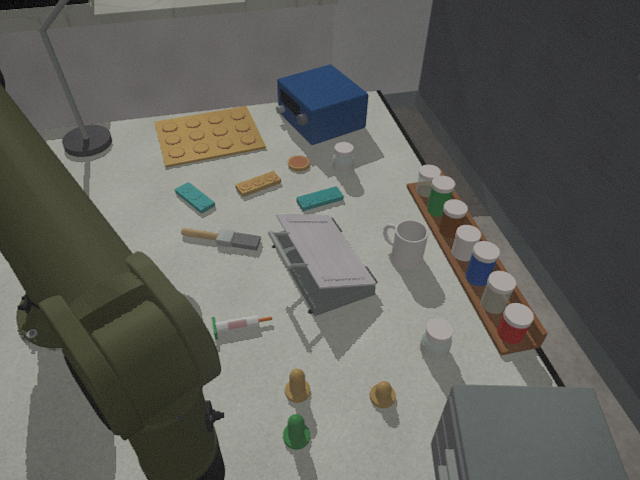

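The top crop shows the meant plaque, brass with three medals, at top pixel (181,276). The two turquoise slabs at (223,211) and (190,351) are look-alikes. There are three props: brass at (455,281), brass at (474,215) and shorter, and green at (497,290). The taller brass one at (455,281) fits. The cover is already ajar, with its bar at (334,275).

Run:
```python
from h import *
np.set_printoptions(precision=4,suppress=True)
F={n:shot(n) for n in('top','side')}
for n,f in F.items():
    P=cloud(f);ok=f['range_z']>0
    hsv=cv2.cvtColor(f['color'],cv2.COLOR_RGB2HSV)
    brass=(hsv[...,0]>10)&(hsv[...,0]<30)&(hsv[...,1]>110)&ok
    for nm,c,r,zl in(('plaque',(.4695,.3197),.09,.006),('tall',(.448,-.305),.04,.006),('short',(.60,-.35),.04,.006)):
        m=ok&brass&(np.hypot(P[...,0]-c[0],P[...,1]-c[1])<r)&(P[...,2]>zl)
        q=P[m];print(n,nm,len(q),'zmax',np.percentile(q[:,2],[50,99]))
        if nm=='plaque':
            rc=cv2.minAreaRect((q[:,:2]*1000).astype(np.float32));print(rc)
        else:
            zt=np.percentile(q[:,2],99);
            st=q[q[:,2]>zt-.006]
            print(' top pts',st.mean(0),(q[:,:2].min(0)+q[:,:2].max(0))/2)
            st=q[(q[:,2]>.02)]
            A=lambda c:np.linalg.norm(st-np.r_[c[:2],c[2]],axis=1)
            # fit stem: capsule radius 15
            from scipy.optimize import least_squares
            def res(c): 
                d=st-np.array([c[0],c[1],0]); dz=np.maximum(d[:,2]-c[2],0)
                return np.sqrt(d[:,0]**2+d[:,1]**2+dz**2)-.015
            s=least_squares(res,[*st[:,:2].mean(0),zt-.015],loss='soft_l1',f_scale=.002);print(' fit',s.x,'rms',np.sqrt((s.fun**2).mean()))
    # cover plane
    m=ok&(np.hypot(P[...,0]-.575,P[...,1]+.005)<.06)&(P[...,2]>.04);q=P[m]
    c=q.mean(0);nrm=np.linalg.svd(q-c,full_matrices=0)[2][2];nrm*=np.sign(nrm[2])
    tilt=np.arccos(nrm[2]);yaw=np.arctan2(nrm[1],nrm[0]);print(n,'cover c',c,'n',nrm,'tilt',tilt,'downhill yaw deg',np.degrees(yaw))
    d=(P-c)@nrm;m=ok&(abs(d)<.006)&(np.hypot(P[...,0]-.56,P[...,1]+.01)<.25)&(P[...,2]>.03)
    k,l,st,_=cv2.connectedComponentsWithStats(m.astype(np.uint8));L=l==1+np.argmax(st[1:,4])
    q=P[L];h=np.r_[nrm[:2],0]/np.hypot(*nrm[:2]);ey=np.array([-h[1],h[0],0]);ex=np.cross(ey,nrm)
    uv=np.c_[(q-c)@ex,(q-c)@ey]
    e=np.percentile(uv,[.5,99.5],axis=0);print('extent',e, 'rect',cv2.minAreaRect((uv*1000).astype(np.float32)))
    print('plane pts centre',c+ex*e[:,0].mean()+ey*e[:,1].mean())
    # bar: in region front of cover
    m=ok&(np.hypot(P[...,0]-.466,P[...,1]+.025)<.05)&(P[...,2]>.08)&(P[...,2]<.13)
    U=(P-c)@ex; 
    for px in manip.pinpoint('cover_bar',f)[:1]: print('bar',px['pixel'],atdepth(f,px['pixel'],1))
    q=P[m&(U<e[0,0]-.03)]
    if len(q)>10:
        cc=q.mean(0);v=np.linalg.svd(q-cc,full_matrices=0)[2][0];print('barpts',len(q),cc,v,'yaw',np.degrees(np.arctan2(v[1],v[0])), 'ux',((q-c)@ex).mean()-e[1,0])
```

```text
top plaque 1050 zmax [0.0152 0.0213]
((470.6839599609375, 326.0912780761719), (118.47813415527344, 46.510841369628906), 18.586904525756836)
top tall 363 zmax [0.029  0.0723]
 top pts [ 0.4462 -0.3153  0.0692] [ 0.4446 -0.3117]
 fit [ 0.4461 -0.3161  0.0557] rms 0.0013217687194932587
top short 333 zmax [0.0147 0.0463]
 top pts [ 0.6033 -0.363   0.0431] [ 0.6029 -0.3628]
 fit [ 0.6035 -0.3639  0.0297] rms 0.0014889924803590054
top cover c [ 0.5738 -0.0052  0.066 ] n [0.3537 0.0709 0.9327] tilt 0.3690256425554696 downhill yaw deg 11.331234074136239
extent [[-0.1202 -0.126 ]
 [ 0.0833  0.1208]] rect ((-17.459495544433594, -2.74530029296875), (250.61700439453125, 208.6532440185547), 89.8202896118164)
plane pts centre [ 0.5575 -0.0112  0.0727]
bar [333.7, 275.0] [ 0.4658 -0.0228  0.11  ]
side plaque 456 zmax [0.015  0.0195]
((469.2870788574219, 322.8641357421875), (119.50010681152344, 48.281612396240234), 17.897716522216797)
side tall 255 zmax [0.0128 0.0716]
 top pts [ 0.4445 -0.3175  0.0686] [ 0.4455 -0.3223]
 fit [ 0.4452 -0.3163  0.0552] rms 0.0014095172290810004
side short 241 zmax [0.0128 0.0479]
 top pts [ 0.6023 -0.3654  0.0443] [ 0.6023 -0.3675]
 fit [ 0.603  -0.3639  0.0305] rms 0.0013229203478996537
side cover c [ 0.574  -0.0065  0.0657] n [0.3539 0.0702 0.9326] tilt 0.3691814745915641 downhill yaw deg 11.225222532860126
extent [[-0.1221 -0.1269]
 [ 0.0816  0.1205]] rect ((-19.419174194335938, -1.8642578125), (209.2810821533203, 255.7495574951172), 0.2731824219226837)
plane pts centre [ 0.5561 -0.0134  0.073 ]
bar [280.5, 244.9] [ 0.4721 -0.0204  0.1072]
```

Call:
arm_command(
  motion=[
    [[0.412,-0.425,0.047],-76.2],
    [[0.412,-0.425,0.047],-76.2],
    [[0.412,-0.425,0.047],-76.2],
    [[0.412,-0.425,0.047],-76.2],
    [[0.412,-0.425,0.047],-76.2],
    [[0.412,-0.425,0.047],-76.2],
    [[0.412,-0.425,0.047],-76.2],
    [[0.412,-0.425,0.047],-76.2],
    [[0.412,-0.425,0.047],-76.2],
    [[0.412,-0.425,0.047],-76.2],
    [[0.412,-0.425,0.047],-76.2],
    [[0.412,-0.425,0.047],-76.2],
    [[0.412,-0.425,0.047],-76.2],
    [[0.412,-0.425,0.047],-76.2],
    [[0.412,-0.425,0.047],-76.2],
    [[0.412,-0.425,0.047],-76.2],
    [[0.412,-0.425,0.047],-76.2],
  ],
  hand=0.04,
  grip_force=40,
)

```text
time: 3.02
eef_pos: [0.4685, -0.029, 0.2013]
orientation: [-3.141, 0.001, 1.77]
wrist_force: [0.9, -0.6, -0.8]
gripper_width: 0.0399
gripper_force: 0.0
```

```bash
cat >> h.py <<'E'
def go(x,y,z,yawdeg):
    s=manip.read_state();M=rot(s['orientation']);d=M.T@(np.array([x,y,z])-s['eef_pos'])
    yaw=np.degrees(s['orientation'][2]);t=-((yawdeg-yaw+180)%360-180)
    print('shift',d.round(4),'turn',round(t,1),'rows',max(np.linalg.norm(d)/.0417,abs(t)/7.16).round(1),'t',round(s['time'],2),'F',s['wrist_force'].round(1),'w',round(s['gripper_width'],4),'tcp',s['eef_pos'].round(4),'rpy',s['orientation'].round(3))
E
python3 - <<'E'
from h import *
np.set_printoptions(precision=4,suppress=True)
go(.4685,-.0289,.1045,101.3)
f=shot('wrist');cv2.imwrite('pics/w1.png',f['color'][:,:,::-1])
for t in('cover_bar','cover_hinge'):
  for q in manip.pinpoint(t,f)[:2]: print(t,q,atdepth(f,q['pixel'],1),atz(f,q['pixel'],.1045))
E
```

```text
shift [0.0001 0.0001 0.0968] turn 0.1 rows 2.3 t 3.02 F [ 0.9 -0.6 -0.8] w 0.0399 tcp [ 0.4685 -0.029   0.2013] rpy [-3.141  0.001  1.77 ]
cover_bar {'pixel': [318.8, 247.4], 'conf': 0.76} [ 0.4685 -0.0274  0.1108] [ 0.469  -0.0298  0.1045]
cover_hinge {'pixel': [553.2, 214.5], 'conf': 0.98} [0.6393 0.0068 0.0413] [0.5981 0.0171 0.1045]
```

View pics/w1.png

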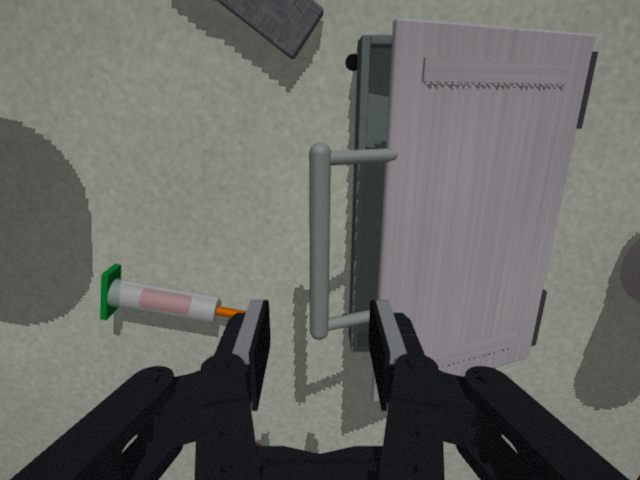

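The wrist picture shows the bar at column 319, rows 150-335, centred between the pads and parallel to them. I go down and pinch it.

Call:
arm_command(
  motion=[
    [[0,0,0.04],0],
    [[0,0,0.075],0],
    [[0,0,0.098],0],
    [[0,0,0.098],0],
    [[0,0,0.098],0],
  ],
  hand=0.04,
)

```text
time: 3.58
eef_pos: [0.4676, -0.0303, 0.1028]
orientation: [-3.139, -0.001, 1.766]
wrist_force: [0.2, -0.2, 0.2]
gripper_width: 0.0401
gripper_force: 0.0
```

Call:
arm_command(
  motion=[
    [[0,0,0],0],
    [[0,0,0],0],
    [[0,0,0],0],
    [[0,0,0],0],
    [[0,0,0],0],
  ],
  hand=0.0,
  grip_force=40,
)

```text
time: 4.0
eef_pos: [0.4684, -0.0301, 0.1042]
orientation: [-3.141, 0.002, 1.767]
wrist_force: [-4.6, -2.5, 3.7]
gripper_width: 0.0106
gripper_force: 39.0
```

Run:
```python
from h import *
b=lambda t:np.array([-.195*np.cos(t)+.003*np.sin(t),.195*np.sin(t)+.003*np.cos(t)])
go(.4685,-.0289,.1045,101.3)
for t in np.linspace(.369,1.8,17)[1:]:
    d=b(t)-b(.369);print([0,round(d[0],3),round(-d[1],3)],round(t,2))
```

```text
shift [ 0.0011  0.0004 -0.0003] turn -0.1 rows 0.0 t 4.0 F [-4.6 -2.5  3.7] w 0.0106 tcp [ 0.4684 -0.0301  0.1042] rpy [-3.141e+00  2.000e-03  1.767e+00]
[0, np.float64(0.007), np.float64(-0.016)] 0.46
[0, np.float64(0.016), np.float64(-0.031)] 0.55
[0, np.float64(0.026), np.float64(-0.045)] 0.64
[0, np.float64(0.037), np.float64(-0.059)] 0.73
[0, np.float64(0.049), np.float64(-0.071)] 0.82
[0, np.float64(0.063), np.float64(-0.082)] 0.91
[0, np.float64(0.077), np.float64(-0.092)] 1.0
[0, np.float64(0.092), np.float64(-0.101)] 1.08
[0, np.float64(0.108), np.float64(-0.108)] 1.17
[0, np.float64(0.125), np.float64(-0.114)] 1.26
[0, np.float64(0.142), np.float64(-0.118)] 1.35
[0, np.float64(0.159), np.float64(-0.121)] 1.44
[0, np.float64(0.176), np.float64(-0.122)] 1.53
[0, np.float64(0.194), np.float64(-0.121)] 1.62
[0, np.float64(0.211), np.float64(-0.12)] 1.71
[0, np.float64(0.228), np.float64(-0.116)] 1.8
```

Width 10.6 mm, so the bar is held. Now the arc.

Call:
arm_command(
  motion=[
    [[0,0.007,-0.016],0],
    [[0,0.016,-0.031],0],
    [[0,0.026,-0.045],0],
    [[0,0.037,-0.059],0],
    [[0,0.049,-0.071],0],
    [[0,0.063,-0.082],0],
    [[0,0.077,-0.092],0],
    [[0,0.092,-0.101],0],
    [[0,0.108,-0.108],0],
    [[0,0.125,-0.114],0],
    [[0,0.142,-0.118],0],
    [[0,0.159,-0.121],0],
    [[0,0.176,-0.122],0],
    [[0,0.194,-0.121],0],
    [[0,0.211,-0.12],0],
    [[0,0.228,-0.116],0],
    [[0,0.228,-0.116],0],
    [[0,0.228,-0.116],0],
    [[0,0.228,-0.116],0],
  ],
)

```text
time: 5.58
eef_pos: [0.6935, 0.0144, 0.2199]
orientation: [3.138, 0.001, 1.766]
wrist_force: [3.8, -3.1, 0.8]
gripper_width: 0.0103
gripper_force: 42.5
```

Run:
```python
from h import *
s=manip.read_state();p=np.array(s['eef_pos'])+[0,0,.002];h=np.array([.6458,.0065,.0314]);e=np.array([.9807,.1956])
a=(p-h)[:2]@e;z=p[2]-h[2];print('angle',np.arctan2(z,-a)-.015,'r',np.hypot(a,z))
go(*s['eef_pos'],101.3)
```

```text
angle 1.8043484011254523 r 0.19653098241119293
shift [0. 0. 0.] turn -0.1 rows 0.0 t 5.58 F [ 3.8 -3.1  0.8] w 0.0103 tcp [0.6935 0.0144 0.2199] rpy [3.138e+00 1.000e-03 1.766e+00]
```

Call:
arm_command(
  motion=[
    [[0,0,0],0],
    [[0,0,0],0],
    [[0,0,0],0],
    [[0,0,-0.03],0],
    [[0,0,-0.06],0],
    [[0,0,-0.06],0],
  ],
  hand=0.05,
)

```text
time: 6.08
eef_pos: [0.6938, 0.017, 0.2862]
orientation: [3.132, 0.001, 1.768]
wrist_force: [0.0, 1.2, 0.6]
gripper_width: 0.05
gripper_force: 0.0
```

Run:
```python
from h import *
go(.470,.3245,.16,198.6)
```

```text
shift [ 0.3456 -0.1603  0.1245] turn -97.3 rows 13.6 t 6.08 F [0.  1.2 0.6] w 0.05 tcp [0.6938 0.017  0.2862] rpy [3.132e+00 1.000e-03 1.768e+00]
```

Call:
arm_command(
  motion=[
    [[0.08,-0.04,0],-20],
    [[0.16,-0.08,0.0],-40],
    [[0.24,-0.12,0.03],-60],
    [[0.346,-0.16,0.06],-97.3],
    [[0.346,-0.16,0.122],-97.3],
    [[0.346,-0.16,0.122],-97.3],
    [[0.346,-0.16,0.122],-97.3],
    [[0.346,-0.16,0.122],-97.3],
    [[0.346,-0.16,0.122],-97.3],
    [[0.346,-0.16,0.122],-97.3],
    [[0.346,-0.16,0.122],-97.3],
    [[0.346,-0.16,0.122],-97.3],
    [[0.346,-0.16,0.122],-97.3],
    [[0.346,-0.16,0.122],-97.3],
    [[0.346,-0.16,0.122],-97.3],
    [[0.346,-0.16,0.122],-97.3],
  ],
  hand=0.08,
)

```text
time: 7.42
eef_pos: [0.467, 0.3236, 0.1573]
orientation: [3.141, -0.0, -2.819]
wrist_force: [0.3, -0.8, -1.3]
gripper_width: 0.0799
gripper_force: 0.0
```

Run:
```python
from h import *
np.set_printoptions(precision=4,suppress=True)
f=shot('wrist');P=cloud(f);ok=f['range_z']>0
cv2.imwrite('pics/w2.png',f['color'][:,:,::-1])
hsv=cv2.cvtColor(f['color'],cv2.COLOR_RGB2HSV)
m=(hsv[...,0]>10)&(hsv[...,0]<30)&(hsv[...,1]>90)&ok&(np.hypot(P[...,0]-.47,P[...,1]-.3245)<.08)&(P[...,2]>.009)&(P[...,2]<.03)
q=P[m];print(len(q),np.percentile(q[:,2],[5,50,95]));rc=cv2.minAreaRect((q[:,:2]*1000).astype(np.float32));print(rc)
for q in manip.pinpoint('plaque',f)[:2]: print(q,atdepth(f,q['pixel']),atz(f,q['pixel'],0))
go(.470,.3245,.021,198.6)
```

```text
10178 [0.0139 0.0155 0.0171]
((471.5679016113281, 325.69036865234375), (119.973876953125, 45.75611114501953), 18.111560821533203)
{'pixel': [319.7, 223.3], 'conf': 0.82} [0.4662 0.323  0.0165] [0.471  0.3247 0.    ]
{'pixel': [150.1, 351.5], 'conf': 0.57} [0.6086 0.2301 0.016 ] [0.6218 0.2262 0.    ]
shift [-0.0029  0.0001  0.1363] turn -0.1 rows 3.3 t 7.52 F [-0.8  1.  -0.8] w 0.0803 tcp [0.4673 0.3235 0.1573] rpy [-3.141  0.    -2.819]
```

View pics/w2.png

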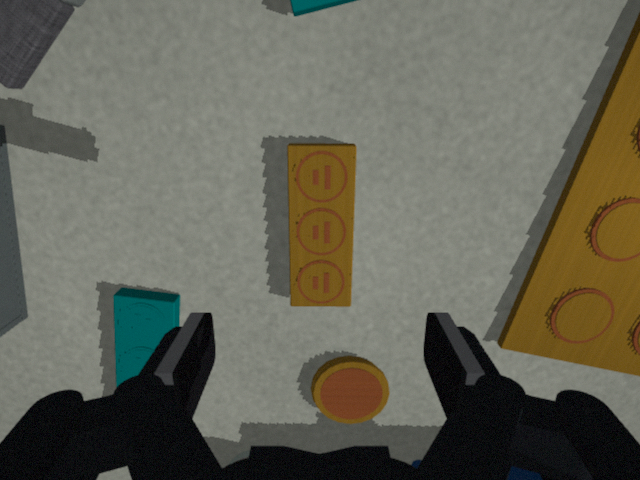

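The wrist picture shows the brass plaque with its three medals at (322,225), aligned with the jaws. The turquoise one at (147,340) is clear of the fingers.

Call:
arm_command(
  motion=[
    [[-0.004,0.001,0.04],0],
    [[-0.004,0.001,0.08],0],
    [[-0.004,0.001,0.115],0],
    [[-0.004,0.001,0.136],0],
    [[-0.004,0.001,0.136],0],
    [[-0.004,0.001,0.136],0],
  ],
  hand=0.075,
)

```text
time: 8.02
eef_pos: [0.4702, 0.3256, 0.0209]
orientation: [-3.142, -0.002, -2.818]
wrist_force: [0.8, -0.1, 0.8]
gripper_width: 0.0751
gripper_force: 0.0
```

Call:
arm_command(
  motion=[
    [[0,0,0],0],
    [[0,0,0],0],
    [[0,0,0],0],
    [[0,0,0],0],
    [[0,0,0],0],
    [[0,0,0],0],
  ],
  hand=0.03,
  grip_force=80,
)

```text
time: 8.52
eef_pos: [0.4723, 0.3267, 0.024]
orientation: [3.142, 0.004, -2.818]
wrist_force: [0.0, -1.6, 6.4]
gripper_width: 0.0431
gripper_force: 80.1
```

Call:
arm_command(
  motion=[
    [[0,0,-0.02],0],
    [[0,0,-0.05],0],
    [[0,0,-0.09],0],
    [[0,0,-0.12],0],
    [[0,0,-0.12],0],
  ],
)

```text
time: 8.93
eef_pos: [0.4736, 0.3287, 0.1482]
orientation: [3.14, 0.011, -2.817]
wrist_force: [1.3, 1.4, -5.2]
gripper_width: 0.0428
gripper_force: 84.2
```

Run:
```python
from h import *
go(.5761,-.0431,.14,191.3)
f=shot('top');cv2.imwrite('pics/t2.png',cv2.resize(f['color'][120:340,130:450,::-1],(800,550)))
P=cloud(f)
for t in('tray_well','tray_pocket','tray','cover_hinge','cover_bar'):
  for q in manip.pinpoint(t,f)[:2]: print(t,np.round(q['pixel'],1),round(q['conf'],2),atdepth(f,q['pixel'],1).round(4),atz(f,q['pixel'],.006).round(4))
```

```text
shift [ 0.0215 -0.3851  0.0073] turn 7.3 rows 9.3 t 8.93 F [ 1.3  1.4 -5.2] w 0.0428 tcp [0.4736 0.3287 0.1482] rpy [ 3.14   0.011 -2.817]
tray_well [339.4 228.9] 0.8 [ 0.5738 -0.0431  0.0052] [ 0.5737 -0.043   0.006 ]
tray_pocket [291.4 254.1] 0.88 [0.5162 0.0705 0.0069] [0.5162 0.0705 0.006 ]
tray_pocket [471.3 216.7] 0.47 [ 0.5965 -0.3522  0.021 ] [ 0.5981 -0.3571  0.006 ]
tray [328.4 236.2] 0.58 [ 0.5568 -0.0168  0.0074] [ 0.5569 -0.0168  0.006 ]
cover_hinge [320.3 199.9] 0.85 [0.6396 0.0013 0.0299] [0.6432 0.0008 0.006 ]
cover_hinge [385.  322.3] 0.67 [ 0.3562 -0.1419  0.0252] [ 0.3544 -0.1447  0.006 ]
cover_bar [311.4 159.7] 0.76 [0.6891 0.0215 0.2243] [0.74   0.0203 0.006 ]
```

View pics/t2.png

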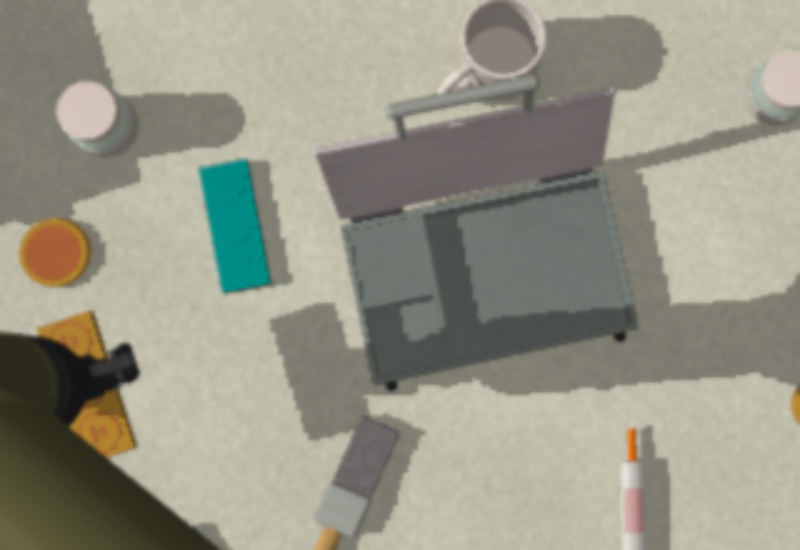

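The top picture shows the cover folded right back, with its bar at (311,160). The plaque is in the gripper and the well is free at (339,229). Well and pocket agree with my fit to within 2-3 mm.

Call:
arm_command(
  motion=[
    [[0.0215,-0.385,0.003],7.3],
    [[0.0215,-0.385,0.003],7.3],
    [[0.0215,-0.385,0.003],7.3],
    [[0.0215,-0.385,0.003],7.3],
    [[0.0215,-0.385,0.003],7.3],
    [[0.0215,-0.385,0.003],7.3],
    [[0.0215,-0.385,0.003],7.3],
    [[0.0215,-0.385,0.003],7.3],
    [[0.0215,-0.385,0.003],7.3],
    [[0.0215,-0.385,0.003],7.3],
    [[0.0215,-0.385,0.003],7.3],
    [[0.0215,-0.385,0.003],7.3],
    [[0.0215,-0.385,0.003],7.3],
  ],
)

```text
time: 10.32
eef_pos: [0.5724, -0.0445, 0.1372]
orientation: [3.14, -0.002, -2.943]
wrist_force: [-0.9, 1.3, -5.8]
gripper_width: 0.0427
gripper_force: 84.4
```

Run:
```python
from h import *
go(.5755,-.0431,.028,191.3)
f=shot('wrist');cv2.imwrite('pics/w3.png',f['color'][:,:,::-1])
f=shot('side');P=cloud(f)
hsv=cv2.cvtColor(f['color'],cv2.COLOR_RGB2HSV)
m=(hsv[...,0]>10)&(hsv[...,0]<30)&(hsv[...,1]>110)&(f['range_z']>0)&(np.hypot(P[...,0]-.576,P[...,1]+.043)<.09)&(P[...,2]>.04)
q=P[m];print(len(q))
if len(q):print(q.min(0),q.max(0),np.percentile(q,[2,50,98],axis=0))
```

```text
shift [-0.0035  0.0006  0.1092] turn 0.1 rows 2.6 t 10.32 F [-0.9  1.3 -5.8] w 0.0427 tcp [ 0.5724 -0.0445  0.1372] rpy [ 3.140e+00 -2.000e-03 -2.943e+00]
643
[ 0.50861729 -0.08463004  0.11344655] [ 0.631469   -0.01915488  0.45511848] [[ 0.51151074 -0.07648517  0.11636032]
 [ 0.54996128 -0.05532247  0.12810355]
 [ 0.62826    -0.0271965   0.13201239]]
```

View pics/w3.png

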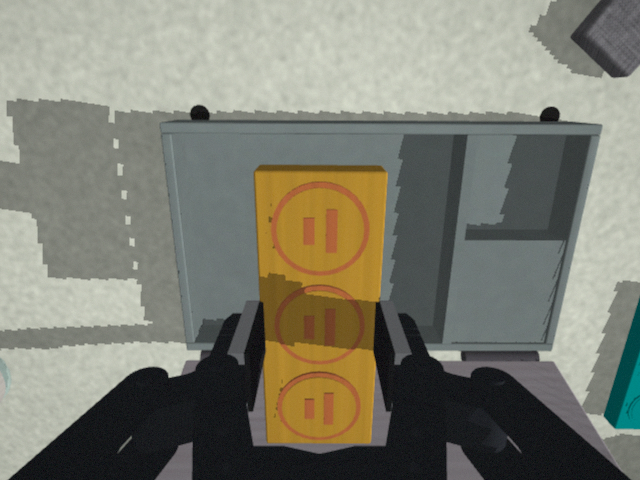

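The wrist picture shows the plaque parallel to the well's walls: plaque columns 255-387, well columns 165-460. Its underside is about 24 mm below the TCP. I shift it 4 mm towards the hinge and lower it.

Call:
arm_command(
  motion=[
    [[-0.004,0.0,0.03],0],
    [[-0.004,0.0,0.06],0],
    [[-0.004,0.0,0.08],0],
    [[-0.004,0.0,0.092],0],
    [[-0.004,0.0,0.1],0],
    [[-0.004,0.0,0.105],0],
    [[-0.004,0.0,0.105],0],
    [[-0.004,0.0,0.105],0],
  ],
)

```text
time: 11.08
eef_pos: [0.5781, -0.045, 0.0343]
orientation: [-3.141, 0.002, -2.944]
wrist_force: [0.2, -0.3, -4.9]
gripper_width: 0.0426
gripper_force: 84.4
```

Call:
arm_command(
  motion=[
    [[0,0,0.001],0],
    [[0,0,0.001],0],
  ],
)

```text
time: 11.25
eef_pos: [0.578, -0.0454, 0.0333]
orientation: [-3.141, 0.002, -2.945]
wrist_force: [0.2, -0.1, -4.9]
gripper_width: 0.0434
gripper_force: 84.4
```

Call:
arm_command(
  motion=[
    [[0.001,0,0.001],0],
    [[0.001,0,0.002],0],
    [[0.001,0,0.003],0],
    [[0.001,0,0.003],0],
  ],
)

```text
time: 11.58
eef_pos: [0.5763, -0.0457, 0.0301]
orientation: [-3.141, -0.0, -2.945]
wrist_force: [-4.0, -0.1, 4.0]
gripper_width: 0.0428
gripper_force: 85.4
```

Contact: the vertical force went from -5 to +4 N. I open and go up.

Call:
arm_command(
  motion=[
    [[0,0,0],0],
    [[0,0,0],0],
    [[0,0,0],0],
    [[0,0,0],0],
    [[0,0,0],0],
    [[0,0,-0.03],0],
    [[0,0,-0.07],0],
    [[0,0,-0.11],0],
    [[0,0,-0.14],0],
    [[0,0,-0.14],0],
  ],
  hand=0.065,
  grip_force=40,
)

```text
time: 12.42
eef_pos: [0.5803, -0.0447, 0.1763]
orientation: [-3.138, 0.011, -2.944]
wrist_force: [0.5, 0.1, 0.1]
gripper_width: 0.0649
gripper_force: 0.0
```

Run:
```python
from h import *
f=shot('wrist');P=cloud(f)
hsv=cv2.cvtColor(f['color'],cv2.COLOR_RGB2HSV)
m=(hsv[...,0]>10)&(hsv[...,0]<30)&(hsv[...,1]>90)&(f['range_z']>0)&(np.hypot(P[...,0]-.576,P[...,1]+.043)<.1)&(P[...,2]<.05)
q=P[m];c=q.mean(0);n=np.linalg.svd(q-c,full_matrices=0)[2][2];print(len(q),c,'tilt',np.degrees(np.arccos(abs(n[2]))),np.percentile(q[:,2],[5,50,95]),cv2.minAreaRect((q[:,:2]*1000).astype(np.float32)))
for y in(90,0):go(.4457,-.3162,.16,y)
```

```text
9964 [ 0.57149465 -0.04727166  0.0213145 ] tilt 1.0240730063485906 [0.01978547 0.0215016  0.02317523] ((579.5702514648438, -46.285736083984375), (127.57546997070312, 47.706260681152344), 11.079286575317383)
shift [ 0.1835 -0.2397  0.0126] turn 101.3 rows 14.1 t 12.47 F [-0.2 -0.1  0.6] w 0.0651 tcp [ 0.5787 -0.0452  0.1731] rpy [-3.139  0.007 -2.945]
shift [ 0.1835 -0.2397  0.0126] turn -168.7 rows 23.6 t 12.47 F [-0.2 -0.1  0.6] w 0.0651 tcp [ 0.5787 -0.0452  0.1731] rpy [-3.139  0.007 -2.945]
```

The plaque is flat, with its top at 21 mm. Next I go to above the tall prop, closing along x so that the green one is clear, and confirm it in a wrist picture.

Call:
arm_command(
  motion=[
    [[0.1835,-0.24,0.0],101.3],
    [[0.1835,-0.24,0.0],101.3],
    [[0.1835,-0.24,0.0],101.3],
    [[0.1835,-0.24,0.0],101.3],
    [[0.1835,-0.24,0.0],101.3],
    [[0.1835,-0.24,0.0],101.3],
    [[0.1835,-0.24,0.0],101.3],
    [[0.1835,-0.24,0.0],101.3],
    [[0.1835,-0.24,0.0],101.3],
    [[0.1835,-0.24,0.0],101.3],
    [[0.1835,-0.24,0.0],101.3],
    [[0.1835,-0.24,0.0],101.3],
    [[0.1835,-0.24,0.0],101.3],
    [[0.1835,-0.24,0.0],101.3],
    [[0.1835,-0.24,0.0],101.3],
    [[0.1835,-0.24,0.0],101.3],
  ],
  hand=0.075,
)

```text
time: 13.8
eef_pos: [0.4427, -0.3164, 0.1682]
orientation: [-3.14, -0.001, 1.573]
wrist_force: [-0.4, 0.3, 0.1]
gripper_width: 0.0752
gripper_force: 0.0
```

Run:
```python
from h import *
from scipy.optimize import least_squares
go(.4457,-.3162,.044,90)
f=shot('wrist');P=cloud(f);cv2.imwrite('pics/w4.png',f['color'][:,:,::-1])
hsv=cv2.cvtColor(f['color'],cv2.COLOR_RGB2HSV)
m=(hsv[...,0]>10)&(hsv[...,0]<30)&(hsv[...,1]>90)&(f['range_z']>0)&(np.hypot(P[...,0]-.446,P[...,1]+.316)<.04)&(P[...,2]>.018)&(P[...,2]<.09)
st=P[m]
def res(c):
    d=st-np.array([c[0],c[1],0]); dz=np.maximum(d[:,2]-c[2],0)
    return np.sqrt(d[:,0]**2+d[:,1]**2+dz**2)-.015
s=least_squares(res,[.446,-.316,.055],loss='soft_l1',f_scale=.002);print(len(st),s.x,np.sqrt((s.fun**2).mean()))
```

```text
shift [0.     0.0032 0.1242] turn 0.1 rows 3.0 t 13.8 F [-0.4  0.3  0.1] w 0.0752 tcp [ 0.4427 -0.3164  0.1682] rpy [-3.140e+00 -1.000e-03  1.573e+00]
2302 [ 0.44665804 -0.31715765  0.05580335] 0.00043257374927223373
```

View pics/w4.png

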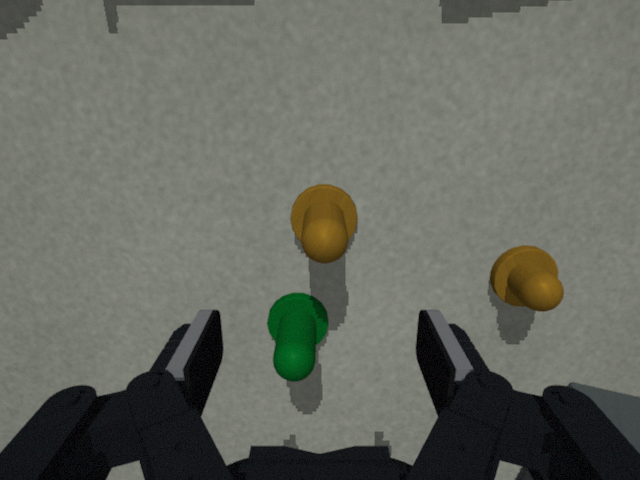

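The taller brass prop is at (325,235). The green look-alike at (295,345) and the short brass prop at (530,280) are other things. The fit gives its dome centre at 56 mm, so it is 70 mm tall and the one meant.

Call:
arm_command(
  motion=[
    [[-0.001,0.004,0.04],0],
    [[-0.001,0.004,0.08],0],
    [[-0.001,0.004,0.11],0],
    [[-0.001,0.004,0.124],0],
    [[-0.001,0.004,0.124],0],
    [[-0.001,0.004,0.124],0],
  ],
)

```text
time: 14.35
eef_pos: [0.4469, -0.3173, 0.0447]
orientation: [-3.14, -0.002, 1.572]
wrist_force: [0.6, 0.2, 0.2]
gripper_width: 0.0747
gripper_force: 0.0
```

Call:
arm_command(
  motion=[
    [[0,0,0],0],
    [[0,0,0],0],
    [[0,0,0],0],
    [[0,0,0],0],
    [[0,0,0],0],
    [[0,0,0],0],
  ],
  hand=0.015,
  grip_force=60,
)

```text
time: 14.85
eef_pos: [0.4478, -0.3186, 0.0469]
orientation: [3.14, 0.002, 1.57]
wrist_force: [-1.9, -0.4, 6.3]
gripper_width: 0.0284
gripper_force: 59.2
```

Call:
arm_command(
  motion=[
    [[0,0,-0.02],0],
    [[0,0,-0.05],0],
    [[0,0,-0.09],0],
    [[0,0,-0.12],0],
    [[0,0,-0.12],0],
    [[0,0,-0.12],0],
    [[0,0,-0.12],0],
  ],
)

```text
time: 15.43
eef_pos: [0.4462, -0.3174, 0.1641]
orientation: [-3.14, -0.001, 1.57]
wrist_force: [-0.5, -0.3, -3.3]
gripper_width: 0.0284
gripper_force: 60.1
```

Run:
```python
from h import *
go(.5158,.0697,.164,101.3)
```

```text
shift [3.871e-01 6.950e-02 3.000e-04] turn -11.3 rows 9.4 t 15.43 F [-0.5 -0.3 -3.3] w 0.0284 tcp [ 0.4462 -0.3174  0.1641] rpy [-3.14e+00 -1.00e-03  1.57e+00]
```

Call:
arm_command(
  motion=[
    [[0.387,0.0695,0],-11.3],
    [[0.387,0.0695,0],-11.3],
    [[0.387,0.0695,0],-11.3],
    [[0.387,0.0695,0],-11.3],
    [[0.387,0.0695,0],-11.3],
    [[0.387,0.0695,0],-11.3],
    [[0.387,0.0695,0],-11.3],
    [[0.387,0.0695,0],-11.3],
    [[0.387,0.0695,0],-11.3],
    [[0.387,0.0695,0],-11.3],
    [[0.387,0.0695,0],-11.3],
    [[0.387,0.0695,0],-11.3],
    [[0.387,0.0695,0],-11.3],
  ],
)

```text
time: 16.52
eef_pos: [0.5157, 0.0679, 0.1636]
orientation: [-3.138, 0.0, 1.767]
wrist_force: [-0.2, -0.1, -3.1]
gripper_width: 0.0284
gripper_force: 60.0
```

Run:
```python
from h import *
go(.5158,.0697,.052,101.3)
f=shot('wrist');cv2.imwrite('pics/w5.png',f['color'][:,:,::-1])
for q in manip.pinpoint('tray_pocket',f)[:2]: print(q,atz(f,q['pixel'],.006))
for q in manip.pinpoint('tall_prop',f)[:2]: print(q,atdepth(f,q['pixel'],1))
for n in('top','side'):
    f=shot(n)
    for q in manip.pinpoint('tray_pocket',f)[:1]: print(n,q,atz(f,q['pixel'],.006))
P=cloud(f);hsv=cv2.cvtColor(f['color'],cv2.COLOR_RGB2HSV)
m=(hsv[...,0]>10)&(hsv[...,0]<30)&(hsv[...,1]>110)&(f['range_z']>0)&(np.hypot(P[...,0]-.516,P[...,1]-.07)<.04)&(P[...,2]>.07)&(P[...,2]<.2)
q=P[m];print(len(q),np.percentile(q,[1,50,99],axis=0))
```

```text
shift [0.0018 0.0009 0.1116] turn -0.1 rows 2.7 t 16.52 F [-0.2 -0.1 -3.1] w 0.0284 tcp [0.5157 0.0679 0.1636] rpy [-3.138  0.     1.767]
{'pixel': [324.0, 219.9], 'conf': 0.7} [0.5196027 0.0665488 0.006    ]
{'pixel': [321.0, 284.1], 'conf': 0.59} [0.51377157 0.08377123 0.15094217]
side {'pixel': [292.7, 245.7], 'conf': 0.83} [0.51573943 0.06904925 0.006     ]
316 [[0.49308832 0.0447803  0.12114808]
 [0.51405598 0.05745531 0.13842175]
 [0.53655602 0.07810496 0.18866627]]
```

View pics/w5.png

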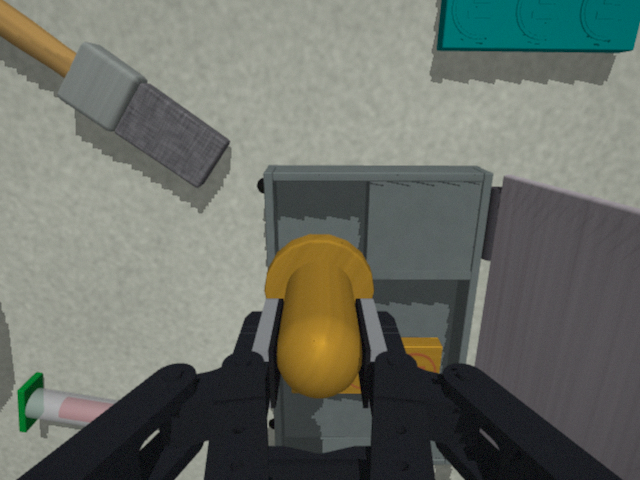

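The wrist picture shows the prop upright in the jaws, its foot at columns 265-373 around (319,290). The pocket is at about (322,220). I lower it, then creep to contact.

Call:
arm_command(
  motion=[
    [[0.0015,0.001,0.04],0],
    [[0.0015,0.001,0.07],0],
    [[0.0015,0.001,0.09],0],
    [[0.0015,0.001,0.1],0],
    [[0.0015,0.001,0.107],0],
    [[0.0015,0.001,0.108],0],
    [[0.0015,0.001,0.109],0],
    [[0.0015,0.001,0.109],0],
  ],
)

```text
time: 17.53
eef_pos: [0.5186, 0.071, 0.0575]
orientation: [3.139, 0.001, 1.768]
wrist_force: [-0.1, -0.0, -3.9]
gripper_width: 0.0285
gripper_force: 60.1
```

Call:
arm_command(
  motion=[
    [[0,0,0.001],0],
    [[0,0,0.002],0],
    [[0,0,0.002],0],
  ],
)

```text
time: 17.78
eef_pos: [0.5179, 0.0708, 0.0547]
orientation: [3.141, 0.001, 1.768]
wrist_force: [0.1, -0.3, -2.6]
gripper_width: 0.0282
gripper_force: 60.1
```

Call:
arm_command(
  motion=[
    [[-0.001,-0.002,0.001],0],
    [[-0.001,-0.002,0.002],0],
    [[-0.001,-0.002,0.003],0],
    [[-0.001,-0.002,0.003],0],
  ],
)

```text
time: 18.12
eef_pos: [0.5157, 0.0693, 0.0529]
orientation: [-3.14, 0.002, 1.768]
wrist_force: [-6.9, -2.3, 12.5]
gripper_width: 0.028
gripper_force: 61.8
```

Contact. I release and go up.

Call:
arm_command(
  motion=[
    [[0,0,-0.001],0],
    [[0,0,-0.001],0],
    [[0,0,-0.001],0],
    [[0,0,-0.001],0],
    [[0,0,-0.001],0],
    [[0,0,-0.03],0],
    [[0,0,-0.07],0],
    [[0,0,-0.11],0],
    [[0,0,-0.14],0],
    [[0,0,-0.14],0],
    [[0,0,-0.14],0],
  ],
  hand=0.055,
)

```text
time: 19.03
eef_pos: [0.517, 0.0695, 0.193]
orientation: [3.138, 0.002, 1.767]
wrist_force: [0.0, -0.3, -0.7]
gripper_width: 0.0551
gripper_force: 0.0
```

Run:
```python
from h import *
from scipy.optimize import least_squares
for n in('wrist','side'):
    f=shot(n);P=cloud(f)
    hsv=cv2.cvtColor(f['color'],cv2.COLOR_RGB2HSV)
    m=(hsv[...,0]>10)&(hsv[...,0]<30)&(hsv[...,1]>90)&(f['range_z']>0)&(np.hypot(P[...,0]-.516,P[...,1]-.07)<.04)&(P[...,2]>.026)&(P[...,2]<.09)
    st=P[m]
    def res(c):
        d=st-np.array([c[0],c[1],0]); d[:,:2]-=np.outer(d[:,2]-.04,c[3:5]);dz=np.maximum(d[:,2]-c[2],0)
        return np.sqrt(d[:,0]**2+d[:,1]**2+dz**2)-.015
    s=least_squares(res,[.516,.07,.061,0,0],loss='soft_l1',f_scale=.002);print(n,len(st),s.x.round(4),np.sqrt((s.fun**2).mean()))
    for q in manip.pinpoint('tray_pocket',f)[:1]+manip.pinpoint('cover_bar',f)[:1]: print(q,atz(f,q['pixel'],.006),atdepth(f,q['pixel'],1))
go(.6935,.0144,.28,101.3)
```

```text
wrist 1961 [ 0.5162  0.0706  0.0618 -0.002   0.0006] 0.0004420205043929751
side 212 [ 0.5137  0.0717  0.0609 -0.0145 -0.0179] 0.0016768106717992763
{'pixel': [295.2, 244.9], 'conf': 0.85} [0.52228768 0.07040601 0.006     ] [0.51977739 0.05728895 0.01955801]
shift [-0.0889  0.1641 -0.0906] turn -0.0 rows 5.0 t 19.33 F [ 0.1 -0.  -0.6] w 0.055 tcp [0.5149 0.0694 0.1899] rpy [-3.139e+00 -1.000e-03  1.768e+00]
```

The prop stands upright within 1-2 mm of the pocket's middle. Back to the bar: up, over, down.

Call:
arm_command(
  motion=[
    [[0,0,-0.04],0],
    [[0,0,-0.08],0],
    [[-0.03,0.03,-0.1],0],
    [[-0.05,0.06,-0.1],0],
    [[-0.07,0.09,-0.1],0],
    [[-0.089,0.13,-0.1],0],
    [[-0.089,0.164,-0.1],0],
    [[-0.089,0.164,-0.1],0],
    [[-0.089,0.164,-0.1],0],
    [[-0.089,0.164,-0.1],0],
  ],
  hand=0.04,
)

```text
time: 20.17
eef_pos: [0.6934, 0.0154, 0.29]
orientation: [-3.139, -0.001, 1.769]
wrist_force: [0.6, 0.3, 0.6]
gripper_width: 0.04
gripper_force: 0.0
```

Run:
```python
from h import *
go(.6935,.0144,.2199,101.3)
f=shot('wrist');P=cloud(f)
for q in manip.pinpoint('cover_bar',f)[:2]: print(q,atdepth(f,q['pixel'],1))
m=(f['range_z']>0)&(P[...,2]>.205)&(P[...,2]<.24)&(np.hypot(P[...,0]-.69,P[...,1]-.015)<.045)
q=P[m];print(len(q),q.mean(0),np.percentile(q,[2,98],axis=0)); v=np.linalg.svd(q-q.mean(0),full_matrices=0)[2][0];print(v)
```

```text
shift [-0.0011  0.0001  0.0701] turn 0.1 rows 1.7 t 20.17 F [0.6 0.3 0.6] w 0.04 tcp [0.6934 0.0154 0.29  ] rpy [-3.139e+00 -1.000e-03  1.769e+00]
{'pixel': [318.9, 265.3], 'conf': 0.59} [0.69325687 0.01759252 0.22695479]
3590 [0.69310016 0.01917482 0.22563676] [[ 0.6818582  -0.02573631  0.22196664]
 [ 0.70491078  0.05816921  0.22769273]]
[ 0.19509852 -0.98078124  0.00217366]
```

The bar stands where I left it, so I pinch it again.

Call:
arm_command(
  motion=[
    [[0,0,0.03],0],
    [[0,0,0.055],0],
    [[0,0,0.07],0],
    [[0,0,0.07],0],
    [[0,0,0.07],0],
  ],
)

```text
time: 20.68
eef_pos: [0.6931, 0.0137, 0.2221]
orientation: [-3.141, 0.002, 1.767]
wrist_force: [0.5, 0.8, 0.7]
gripper_width: 0.04
gripper_force: 0.0
```

Call:
arm_command(
  motion=[
    [[0,0,0],0],
    [[0,0,0],0],
    [[0,0,0],0],
    [[0,0,0],0],
    [[0,0,0],0],
  ],
  hand=0.0,
  grip_force=40,
)

```text
time: 21.1
eef_pos: [0.6948, 0.0145, 0.2235]
orientation: [3.139, 0.001, 1.768]
wrist_force: [-1.7, -2.1, 5.6]
gripper_width: 0.0105
gripper_force: 39.2
```

```bash
cat >> h.py <<'E'
b=lambda t:np.array([-.195*np.cos(t)+.003*np.sin(t),.195*np.sin(t)+.003*np.cos(t)])
def ang():
    s=manip.read_state();p=np.array(s['eef_pos'])+[0,0,.002];h=np.array([.6458,.0065,.0314]);e=np.array([.9807,.1956])
    a=(p-h)[:2]@e;z=p[2]-h[2];print('angle',np.arctan2(z,-a)-.015,'r',np.hypot(a,z),s['wrist_force'].round(1),s['gripper_width'],s['eef_pos'])
E
python3 - <<'E'
from h import *
ang()
for t in np.linspace(1.8,.43,19)[1:]:
    d=b(t)-b(1.8);print([0,float(d[0].round(3)),float(-d[1].round(3))],round(t,2))
E
```

```text
angle 1.8058427278371014 r 0.2003764614985166 [-1.7 -2.1  5.6] 0.010452098578696655 [0.69475439 0.01454381 0.22354494]
[0, -0.015, -0.003] 1.72
[0, -0.029, -0.005] 1.65
[0, -0.044, -0.006] 1.57
[0, -0.059, -0.005] 1.5
[0, -0.074, -0.004] 1.42
[0, -0.088, -0.001] 1.34
[0, -0.103, 0.002] 1.27
[0, -0.117, 0.007] 1.19
[0, -0.13, 0.013] 1.12
[0, -0.144, 0.02] 1.04
[0, -0.156, 0.027] 0.96
[0, -0.168, 0.036] 0.89
[0, -0.179, 0.046] 0.81
[0, -0.19, 0.056] 0.73
[0, -0.2, 0.068] 0.66
[0, -0.208, 0.079] 0.58
[0, -0.216, 0.092] 0.51
[0, -0.223, 0.105] 0.43
```

Call:
arm_command(
  motion=[
    [[0,-0.015,-0.003],0],
    [[0,-0.029,-0.005],0],
    [[0,-0.044,-0.006],0],
    [[0,-0.059,-0.005],0],
    [[0,-0.074,-0.004],0],
    [[0,-0.088,-0.001],0],
    [[0,-0.103,0.002],0],
    [[0,-0.117,0.007],0],
    [[0,-0.13,0.013],0],
    [[0,-0.144,0.02],0],
    [[0,-0.156,0.027],0],
    [[0,-0.168,0.036],0],
    [[0,-0.179,0.046],0],
    [[0,-0.19,0.056],0],
    [[0,-0.2,0.068],0],
    [[0,-0.208,0.079],0],
    [[0,-0.216,0.092],0],
    [[0,-0.223,0.105],0],
    [[0,-0.223,0.105],0],
    [[0,-0.223,0.105],0],
  ],
)

```text
time: 22.77
eef_pos: [0.4744, -0.0288, 0.1158]
orientation: [-3.14, -0.001, 1.768]
wrist_force: [-0.8, 2.0, -5.2]
gripper_width: 0.01
gripper_force: 45.5
```

Run:
```python
from h import *
ang()
for t in (.42,.41,.4,.39,.38,.37,.36):
    d=b(t)-b(.43);print([0,float(d[0].round(4)),float(-d[1].round(4))],round(t,2))
```

```text
angle 0.4435496967526034 r 0.1951819075452681 [-0.8  2.  -5.2] 0.010014366804607877 [ 0.47437533 -0.02878908  0.1157969 ]
[0, -0.0008, 0.0018] 0.42
[0, -0.0016, 0.0035] 0.41
[0, -0.0024, 0.0053] 0.4
[0, -0.0032, 0.0071] 0.39
[0, -0.004, 0.0089] 0.38
[0, -0.0047, 0.0107] 0.37
[0, -0.0054, 0.0125] 0.36
```

Call:
arm_command(
  motion=[
    [[0,-0.001,0.002],0],
    [[0,-0.0015,0.004],0],
    [[0,-0.0025,0.006],0],
    [[0,-0.003,0.007],0],
    [[0,-0.003,0.007],0],
  ],
)

```text
time: 23.18
eef_pos: [0.4717, -0.0293, 0.1097]
orientation: [-3.139, -0.001, 1.768]
wrist_force: [-6.0, 2.5, 3.5]
gripper_width: 0.0098
gripper_force: 46.3
```

Call:
arm_command(
  motion=[
    [[0,-0.0005,0.001],0],
    [[0,-0.001,0.002],0],
    [[0,-0.001,0.002],0],
  ],
)

```text
time: 23.43
eef_pos: [0.4709, -0.0295, 0.1079]
orientation: [-3.14, -0.001, 1.768]
wrist_force: [-6.3, 2.8, 4.4]
gripper_width: 0.0102
gripper_force: 46.4
```

Call:
arm_command(
  motion=[
    [[0,-0.0005,0.001],0],
    [[0,-0.0005,0.001],0],
  ],
)

```text
time: 23.6
eef_pos: [0.4705, -0.0296, 0.107]
orientation: [-3.14, -0.001, 1.768]
wrist_force: [-6.4, 1.4, 4.1]
gripper_width: 0.0105
gripper_force: 46.4
```

Call:
arm_command(
  motion=[
    [[0,-0.0005,0.001],0],
    [[0,-0.0005,0.001],0],
  ],
)

```text
time: 23.77
eef_pos: [0.4701, -0.0296, 0.106]
orientation: [-3.14, -0.001, 1.768]
wrist_force: [-5.8, 2.2, 5.5]
gripper_width: 0.0102
gripper_force: 46.4
```

Call:
arm_command(
  motion=[
    [[0,-0.0005,0.001],0],
    [[0,-0.0005,0.001],0],
  ],
)

```text
time: 23.93
eef_pos: [0.4697, -0.0297, 0.1051]
orientation: [-3.14, -0.0, 1.768]
wrist_force: [-6.8, 2.4, 4.5]
gripper_width: 0.0099
gripper_force: 46.4
```

Call:
arm_command(
  motion=[
    [[0,-0.0005,0.001],0],
    [[0,-0.0005,0.001],0],
  ],
)

```text
time: 24.1
eef_pos: [0.4695, -0.0298, 0.1043]
orientation: [-3.14, -0.0, 1.768]
wrist_force: [-5.1, 2.8, 5.3]
gripper_width: 0.0101
gripper_force: 46.6
```

Call:
arm_command(
  motion=[
    [[0,-0.0005,0.001],0],
    [[0,-0.0005,0.001],0],
  ],
)

```text
time: 24.27
eef_pos: [0.4692, -0.0299, 0.1037]
orientation: [-3.141, -0.0, 1.768]
wrist_force: [-6.1, 3.2, 9.5]
gripper_width: 0.0105
gripper_force: 47.3
```

Run:
```python
from h import *
ang()
for n in('side','top'):
    f=shot(n);P=cloud(f)
    m=(f['range_z']>0)&(np.hypot(P[...,0]-.60,P[...,1]-.005)<.05)&(P[...,2]>.04)&(P[...,2]<.1);q=P[m]
    c=np.median(q,0)
    for _ in range(3):
        n_=np.linalg.svd(q-q.mean(0),full_matrices=0)[2][2];n_*=np.sign(n_[2]);d=(q-q.mean(0))@n_;q=q[abs(d)<.004]
    dome=np.array([.5162,.0706,.0612])
    print(n,len(q),'tilt',np.arccos(n_[2]),'dome below underside',-((dome-q.mean(0))@n_)-.006)
```

```text
angle 0.37604429322863264 r 0.19497933250596597 [-6.1  3.2  9.5] 0.010464152126370183 [ 0.46924702 -0.02987592  0.10371717]
side 789 tilt 0.374675080240712 dome below underside 0.013943653706165045
top 1329 tilt 0.37455824115438324 dome below underside 0.014386206697694625
```

The vertical force jumped from 5 to 9.5 N, and the cover plane lies 14 mm above the dome centre, so it is in contact. One more millimetre, hold, then let go gently.

Call:
arm_command(
  motion=[
    [[0,0,0.001],0],
    [[0,0,0.001],0],
    [[0,0,0.001],0],
    [[0,0,0.001],0],
  ],
)

```text
time: 24.7
eef_pos: [0.4692, -0.0299, 0.1034]
orientation: [-3.14, 0.0, 1.768]
wrist_force: [-9.1, 2.9, 16.2]
gripper_width: 0.0105
gripper_force: 47.9
```

Call:
arm_command(
  motion=[
    [[0,0,0],0],
    [[0,0,0],0],
    [[0,0,0],0],
    [[0,0,0],0],
    [[0,0,-0.03],0],
    [[0,0,-0.07],0],
    [[0,0,-0.11],0],
    [[0,0,-0.14],0],
    [[0,0,-0.14],0],
    [[0,0,-0.14],0],
  ],
  hand=0.036,
)

```text
time: 25.53
eef_pos: [0.4702, -0.031, 0.243]
orientation: [3.138, 0.003, 1.767]
wrist_force: [0.1, 0.9, -0.5]
gripper_width: 0.0362
gripper_force: 0.0
```

Run:
```python
from h import *
ang()
for n in('side','top'):
    f=shot(n);P=cloud(f)
    m=(f['range_z']>0)&(np.hypot(P[...,0]-.60,P[...,1]-.005)<.05)&(P[...,2]>.04)&(P[...,2]<.1);q=P[m]
    for _ in range(3):
        n_=np.linalg.svd(q-q.mean(0),full_matrices=0)[2][2];n_*=np.sign(n_[2]);d=(q-q.mean(0))@n_;q=q[abs(d)<.004]
    dome=np.array([.5162,.0706,.0612])
    print(n,len(q),'tilt',np.arccos(n_[2]),'dome below underside',-((dome-q.mean(0))@n_)-.006)
    if n=='side': cv2.imwrite('pics/s9.png',cv2.resize(f['color'][150:350,180:440,::-1],(780,600),interpolation=cv2.INTER_CUBIC))
```

```text
angle 0.8568606822515665 r 0.27902012732961357 [ 0.1  0.9 -0.5] 0.03620779390218692 [ 0.47021514 -0.03095598  0.24299756]
side 782 tilt 0.37604403404343034 dome below underside 0.014172755761201078
top 1307 tilt 0.3764967831341477 dome below underside 0.014606244330488913
```

View pics/s9.png

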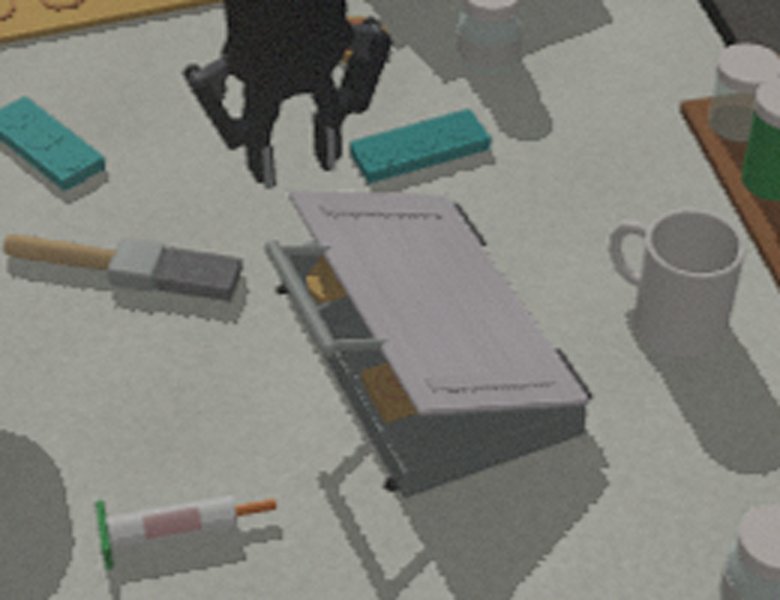

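The side picture shows the cover ajar on the prop at crop (320,280), the plaque in the well at (385,390), and the gripper clear. I hand it in.

```bash
python3 -c "
from plant import manip
print(manip.hand_in())"
```

```text
the job is handed in; nothing more can be done
None
```

I handed the job in after about 26 s of robot time, though the hand-in returned no verdict: the plaque lies flat in the large well, the taller brass prop stands upright in the pocket, the cover rests ajar on it, and the gripper is clear.

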